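# Set the outrigger leg of the beam scale

### The job

Get the kitchen beam scale ready: push the black-knobbed arrest lever over to free the beam so that its pan side drops, then push the lever fully back so that the beam is held level again. After that, straddle the grey fin and red cam lever of the sliding leg with open fingers, draw the spring-loaded leg out by its cross plate until its yellow pointer stands at the red length mark, and there, with the lever still open until then, squeeze the red lever shut against the fin. Finish while still holding fin and shut lever in the fingers with the pointer at the mark; do not let go, and leave the things standing around alone.

Things in the scene. Friction and masses are not known exactly. Their poses are not given: they have to be found in the camera images.
- scale: Blue base of the beam scale, fixed slab 190 x 300 mm, top 24 mm high. Origin on the worktop; x to the scale's back, y to its left; the slab spans x -105..+85, y -140..+160 mm. All x, y in these texts are in this frame (mm), heights above the worktop. The beam runs along y at x +50; at y +115 it carries a pan 86 mm wide, rim 119 mm high, at its right end a brass weight.
- beam (a joint): Tilt of the aluminium beam (rad): 0 level and arrested, up to 0.14 when free, the pan side down.
- arrest (a joint): Angle of the arrest lever, front left (rad): 0 beam arrested, lever leaning 0.4 rad to the left (+y); grows as it swings to the right (-y), 0.8 = stop, beam free. Pivot axis along x through x -55, y +110, 45 mm high. It stays where it is left and moves with 2 to 4 N at the knob.
- arrest_knob (a point): Centre of the black ball knob (18 mm diameter) at the end of the arrest lever, 55 mm from its pivot, about 96 mm high when arrested or free, 100 mm half-way.
- leg (a joint): How far the outrigger leg is drawn out (m): 0 retracted, stop at 0.10. It slides to the scale's right (-y). A spring pulls it back with 3 to 5 N, so it runs home if let go while the cam lever is open; the shut cam lever clamps it.
- leg_grip_center (a point): Point on the leg, 68 mm high, mid-way between the outer faces of fin and shut lever and half-way along their 33 mm length in y. Fin and shut lever are 22 mm thick together in x (11 mm each side of this point); the open lever's top stands 24 mm to the front (-x) of it. Both rise from the black carriage (top 47 mm high), the fin to 89, the lever to 92 mm.
- leg_fin: Grey upright fin of the leg, 8 x 33 x 48 mm, fixed to the leg, on the back (+x) side. Origin 44 mm high, in the middle of the fin's length and thickness.
- cam_lever (a joint): Angle of the red cam lever (rad): 0 open, leaning to the front (-x); 0.30 = shut, upright and parallel to the fin, with 6 mm between them. It turns about an axis along y at 50 mm height and stays where it is left; a squeeze of 5 to 15 N near its top shuts it.
- lever_paddle: Red paddle of the cam lever, 8 x 33 x 44 mm, in front (-x) of the fin. Origin on its pivot, 50 mm high, 7 mm in front of the grip centre; its z runs up along the paddle.
- leg_index (a point): Tip of the yellow pointer on the leg, at the front of the cross plate, 20 mm to the right (-y) of the grip centre.
- mark (a point): Middle of the red length mark, a clip with a 5 mm wide red line across the white length strip on the front edge of the base. It sits 50 to 85 mm of leg travel to the right of the retracted pointer; the leg is at the mark when pointer and mark have the same y in the scale's frame.
- tea_mug: Blue and white mug, 78 x 112 x 92 mm, bystander. Origin at its underside.
- lemon: Lemon, 71 x 53 x 51 mm, bystander. Origin at its underside.
- jam_jar: Jam jar with green lid, 62 x 62 x 86 mm, bystander. Origin at its underside.
- salt_shaker: Salt shaker, 44 x 44 x 90 mm, bystander. Origin at its underside.
- tuna_tin: Flat round tin, 86 x 86 x 40 mm, bystander. Origin at its underside.
- push_plate (a point): Middle of the inner (+y) face of the leg's black cross plate, 17 mm to the right (-y) of the grip centre, 68 mm high. The plate is 70 mm wide in x (35 mm each side), 6 mm thick, top 84 mm high. Fingers that straddle fin and lever push this face to the right to draw the leg out.

How it is judged (in metres and radians):
On the way, in this order (a step that is already met when the one before it is completed fails the run):
1. the arrest lever is over and the beam's pan side has dropped (value of joint arrest above 0.5 rad and value of joint beam above 0.09 rad), for 0.2 s.
2. the lever is back and the beam is level again (value of joint arrest below 0.15 rad and value of joint beam below 0.09 rad), for 0.2 s.
3. the leg is drawn out to the mark, cam lever still open (y of leg_index in the frame of mark between -0.007 and 0.007 m and value of joint cam_lever below 0.15 rad), for 0.1 s.
4. the cam lever is shut with the leg at the mark (y of leg_index in the frame of mark between -0.007 and 0.007 m and value of joint cam_lever above 0.24 rad), for 0.2 s.
At the end, for the whole second after the job is handed in: The pointer is within 7 mm of the red mark along the leg, the cam lever is shut (over 0.24 of 0.30 rad), the fingers press on both fin and lever with more than 3 N each, the arrest lever is back (under 0.15 rad) and the beam level (under 0.09 rad) (all of step 2 and all of step 4 and contact force between each of leg_fin, lever_paddle and the fingers above 3 N); the arm keeps its last pose, push and grip.
It fails at once if the cam lever is shut while the leg is away from the mark (value of joint cam_lever above 0.22 rad and (y of leg_index in the frame of mark above 0.01 m or y of leg_index in the frame of mark below -0.01 m)).
It fails at once if a bystander is moved by more than 20 mm (distance of any of tea_mug, lemon, jam_jar, salt_shaker, tuna_tin from where it was at the start of the episode above 0.02 m).
It also fails if it takes over 51 s, if anything falls off the work surface, if the arm or the gripper's body presses on something with over 40 N, if the wrist force passes 120 N, or if a joint passes its speed limit or range.

### The arm

A 6-joint arm with a two-finger parallel gripper is mounted at the origin on a cart in front of the work surface, level with it; the furniture and walls round the work are solid. World frame = base frame: x ahead of the robot, y to its left, z up, the work surface at z = 0. Lengths are in m, angles in degrees, forces in N, time in s.
With the tool pointing down it reaches from about 0.375 to 0.9 m from the base axis. Payload 3.1 kg.
Tool frame: the origin (TCP) lies at the centre of the arm's flange, where the gripper is bolted on; the fingertips stand 182 mm ahead of it and the grasp point (between the pads) lies bot.grip_point_offset ahead of it (bot.grip_point_offset is the distance from the TCP to the grasp point, in m); x points along the fingers, z is the direction in which the jaws open and shut, and the axes are right-handed (so a half turn about x gives the same grasp; the last joint's range is limited). The gripper opens to 87 mm and grips with 3 to 60 N. Pads are 19 mm wide; open, the fingers measure 117 mm over their backs; the gripper's body (75 mm by 190 mm) begins 51 mm behind the grasp point.
Start: joints at [58.642, 30.224, 82.088, -0, 67.689, -10.227], TCP at [0.225, 0.583, 0.405] pointing down, gripper open.
Joint ranges: [-176.69, 176.69], [-43.24, 126.21], [12.49, 139.97], [-82, 262], [0, 151.66], [-163.58, 163.58]. Speed limits (degrees/s): [159.86, 159.86, 180, 180, 180, 180].

### API

Orientations are given as a 3x3 rotation matrix whose columns are the frame's x, y, z axes.
In Python, from rig import bot gives the robot as it stands.
- The arm moves only by the tool step_arm, never from a script. Its argument "motion" is a list that holds one entry, the list of rows, each a list of 7 numbers: the turn, a rotation vector about the world's x, y, z in degrees, then the shift along the world's x, y, z in mm, then the finger opening in mm, from 0 to 87. A call has 1 to 12 rows; each row is the pose to reach, as a shift and turn from the pose commanded when the call began; what a row does not reach only later rows make up. A row lasts 1/12 s, in which the tool goes at most 41.7 mm and 7.16 degrees, less where a joint would pass 70% of its speed; a pose out of reach is approached as far as the arm can. A call with a gripper value outside its range is refused whole. The fingers move at their own pace and stop on an object; the grip force is fixed at half the most. Time passes only in rows, so rows that repeat a pose let the fingers close. It gives the time, the measured TCP pose, the force and the opening at its end, in the units of the state.
- bot.read_state(): the state, without advancing time (a new reading comes with each control period).
- bot.capture(name): name is "scene" or "side" or "wrist"; returns a dict with "frame" (400x640x3 uint8, red, green, blue), "range_z" (400x640 float32, m along the optical axis (not along the pixel's ray), 0 where there is no reading), "fx", "fy", "cx", "cy" (pixels), "cam_to_world" (4x4, takes a point from camera to world coordinates). Camera axes: x right, y down, z forward; pixel columns grow to the right and rows downward; lengths in m; the calibration is good to about 2 mm. A picture is of the moment at which its call begins.
- bot.hand_in(): hands the job in, once; it reports no verdict.
The state is a dict: "time_s": time; "joint_positions": joint angles; "qvel": joint speeds; "tau": joint torques, N m; "position": TCP position; "tcp_rot": TCP orientation; "force": force on the tool from outside, world axes, zero at the start; "moment": the same for the moment, N m; "opening": opening from 0.0 (shut) to 1.0 (fully open).
Only numpy, scipy, OpenCV 4.12 (cv2) and the standard library are available. Lean on these libraries where they do the work, as an engineer would, in place of code of your own. Each camera call takes 0.05 s, during which the arm holds its last target.

## Working session

There is one attempt and no reset: what is moved stays moved. The work goes in short steps, Python scripts to look and compute and a tool call to move; the robot and the scene stay as the last step left them, time stands still between calls to the robot, and variables do not carry over. Pictures are saved under pics/ and viewed, and the job is handed in when it is done.

Besides the shell and the picture viewer there is one more tool, called after "Emit:" as a command line: name --argument value ..., lists and objects as JSON in quotes. step_arm: Moves the arm, as the interface text tells. Its arguments: {"type":"object","properties":{"motion":{"type":"array"}},"required":["motion"]}

```bash
ls; mkdir -p pics; cat > h.py <<'E'
import numpy as np, cv2
from rig import bot
def snap(n,f):
    c=bot.capture(n); np.savez(''+f+'.npz',**{k:np.array(v) for k,v in c.items()})
    cv2.imwrite('pics/'+f+'.png',c['frame'][...,::-1]); return c
def pt(c,u,v):
    z=float(c['range_z'][int(v),int(u)]); p=np.array([(u-c['cx'])/c['fx']*z,(v-c['cy'])/c['fy']*z,z,1]); return (c['cam_to_world']@p)[:3]
def cloud(c):
    z=c['range_z'];v,u=np.mgrid[:z.shape[0],:z.shape[1]]
    P=np.stack([(u-c['cx'])/c['fx']*z,(v-c['cy'])/c['fy']*z,z,np.ones_like(z)],-1)
    return (P@np.array(c['cam_to_world']).T)[...,:3]
E
python3 - <<'E'
from h import *
for n in ['scene','side','wrist']:
    c=snap(n,n+'0'); print(n,c['fx'],c['cx'],c['cy'],np.round(c['cam_to_world'],3).tolist())
s=bot.read_state();print(s['time_s'],s['position'],np.round(s['tcp_rot'],3),s['opening'],s['force'],bot.grip_point_offset)
E
```

```text
pics
scene 409.9168105401812 314.9143138194965 196.25917387713025 [[0.681, -0.296, 0.67, -0.347], [-0.732, -0.267, 0.626, -0.892], [-0.006, -0.917, -0.399, 0.632], [0.0, 0.0, 0.0, 1.0]]
side 373.049654641609 321.0262922941929 198.09652578076432 [[-0.32, -0.832, 0.453, -0.019], [-0.948, 0.286, -0.142, 0.107], [-0.011, -0.475, -0.88, 1.112], [0.0, 0.0, 0.0, 1.0]]
wrist 357.6464080431851 323.1678783402418 194.51480823126752 [[0.36, 0.897, 0.257, 0.154], [0.933, -0.346, -0.102, 0.611], [-0.003, 0.276, -0.961, 0.383], [0.0, 0.0, 0.0, 1.0]]
0.15 [0.2251221  0.58277633 0.40398544] [[-0.001 -0.933  0.36 ]
 [-0.001  0.36   0.933]
 [-1.     0.    -0.002]] 1.004792338034904 [0.04990949 1.3060421  0.13892951] 0.1635
```

View pics/scene0.png

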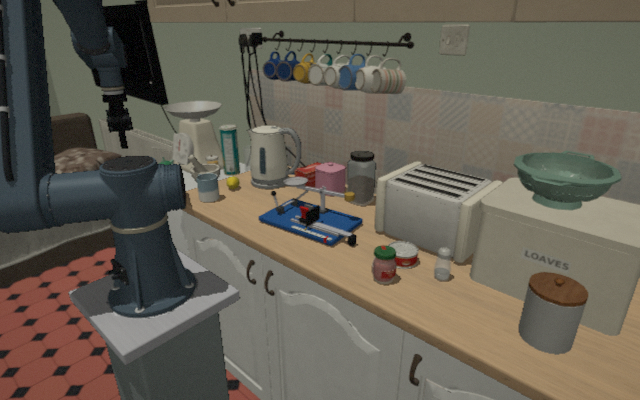

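View pics/side0.png

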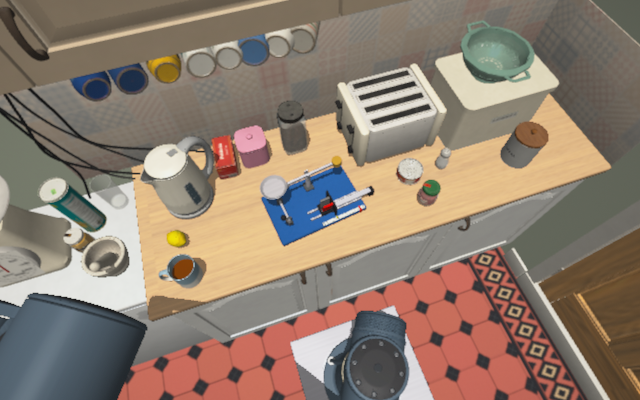

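View pics/wrist0.png

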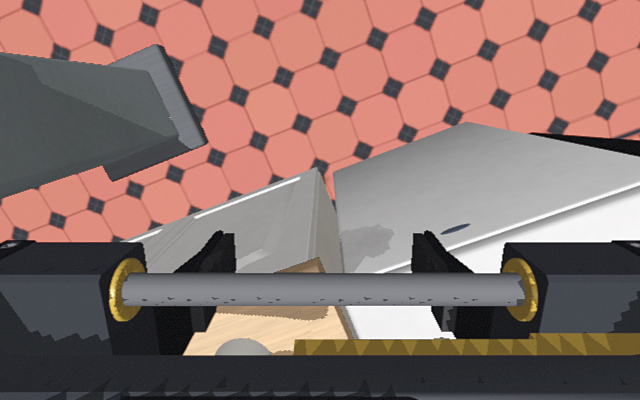

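The scene view shows the blue base around (310,220). The side view shows it around (315,205), with the lever at about (288,218) and the cam lever at about (328,205). I'll fit the base from the blue mask and enlarge both views.

```bash
python3 - <<'E'
from h import *
for n,(x0,y0,w,h) in {'side':(250,140,140,110),'scene':(245,165,140,90)}.items():
    c=dict(np.load(n+'0.npz')); im=c['frame'][...,::-1].copy()
    cv2.imwrite(f'pics/{n}0z.png',cv2.resize(im[y0:y0+h,x0:x0+w],None,fx=5.5,fy=5.4,interpolation=cv2.INTER_CUBIC))
    P=cloud(c); hsv=cv2.cvtColor(im,cv2.COLOR_BGR2HSV)
    m=cv2.inRange(hsv,(100,140,60),(125,255,255))>0
    m2=np.zeros_like(m);m2[y0:y0+h,x0:x0+w]=1; m&=m2
    Q=P[m]; t=Q[(abs(Q[:,2]-.024)<.006)]
    print(n,m.sum(),len(t),t.mean(0),np.percentile(Q[:,2],[5,50,95]))
    hull=cv2.convexHull((t[:,:2]*1000).astype(np.float32)); print(cv2.minAreaRect(hull))
E
```

```text
side 3234 3146 [ 0.53454626 -0.02469076  0.02306341] [0.01944329 0.02306119 0.02686812]
((535.1316528320312, -38.48524475097656), (188.7224578857422, 293.117919921875), 7.143348693847656)
scene 1344 1126 [ 0.5269027  -0.05419824  0.02200405] [0.01281096 0.02176576 0.02432058]
((533.7635498046875, -43.10542297363281), (188.48162841796875, 294.6904296875), 8.058816909790039)
```

View pics/side0z.png

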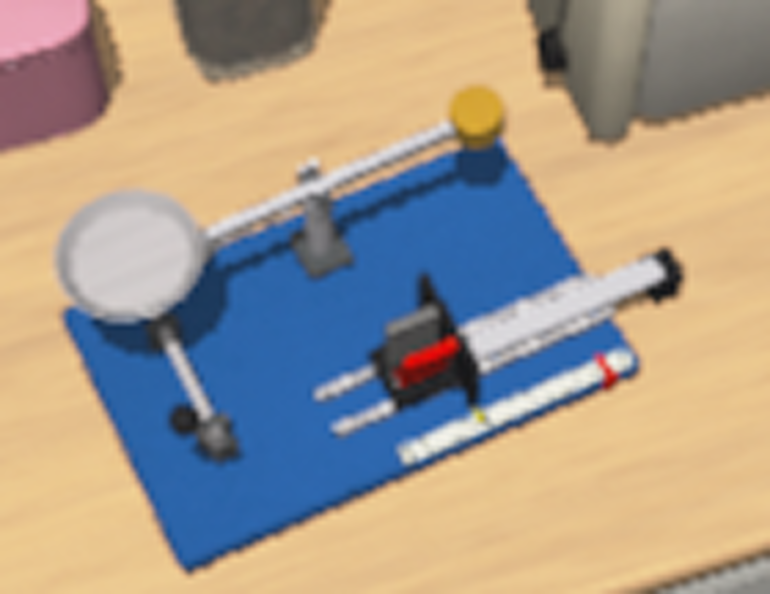

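View pics/scene0z.png

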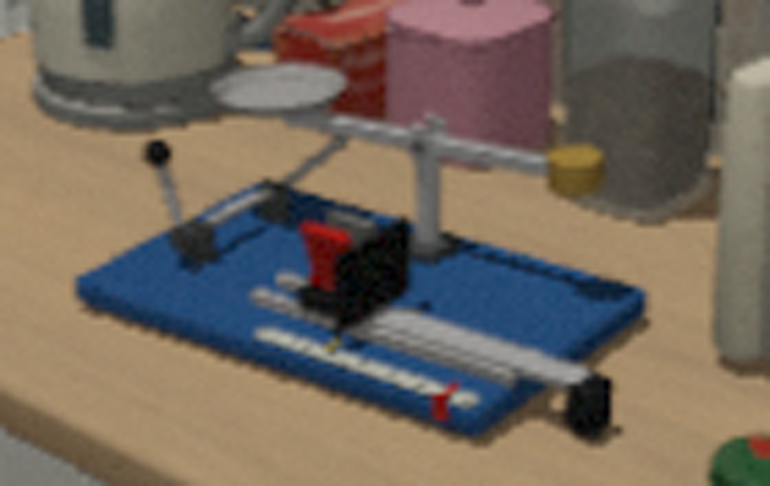

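Both zooms agree. The knob is at zoom (185,418), the yellow pointer at (478,415), the red clip at (607,370) and the red paddle at (430,360) in the side view. Next I'll measure them.

```bash
cat >> h.py <<'E'
def ray(c,u,v,h):
    T=np.array(c['cam_to_world']);d=T[:3,:3]@np.array([(u-c['cx'])/c['fx'],(v-c['cy'])/c['fy'],1]);o=T[:3,3]
    return o+d*(h-o[2])/d[2]
E
python3 - <<'E'
from h import *
np.set_printoptions(precision=4,suppress=True)
roi={'side':(250,140,140,110),'scene':(245,165,140,90)}
for n,(x0,y0,w,h) in roi.items():
    c=dict(np.load(n+'0.npz')); im=c['frame'][...,::-1].copy(); P=cloud(c)
    hsv=cv2.cvtColor(im,cv2.COLOR_BGR2HSV)
    m2=np.zeros(im.shape[:2],bool);m2[y0:y0+h,x0:x0+w]=1
    m=(cv2.inRange(hsv,(100,140,60),(125,255,255))>0)&m2
    t=P[m]; t=t[abs(t[:,2]-.024)<.006]
    r=cv2.minAreaRect((t[:,:2]*1000).astype(np.float32)); a=np.radians(r[2]);R=np.array([[np.cos(a),-np.sin(a)],[np.sin(a),np.cos(a)]])
    o=np.array(r[0])-R@[-10,10]; print(n,'origin',o,r)
    L=lambda p:np.r_[R.T@(p[:2]*1000-o),p[2]*1000]
    for nm,lo,hi in [('redA',(0,150,80),(8,255,255)),('redB',(172,150,80),(180,255,255)),('yel',(22,110,90),(35,255,255)),('blk',(0,0,0),(180,255,45))]:
        k=(cv2.inRange(hsv,lo,hi)>0)&m2
        nn,lab,st,ce=cv2.connectedComponentsWithStats(k.astype(np.uint8))
        for i in range(1,nn):
            if st[i,4]>=3:
                q=np.median(P[lab==i],0); print(nm,ce[i],st[i,4],'W',q,'S',L(q))
E
```

```text
side origin [546.2976 -47.1641] ((535.1316528320312, -38.48524475097656), (188.7224578857422, 293.117919921875), 7.143348693847656)
redA [327.2281 206.3158] 57 W [ 0.4787 -0.0691  0.0808] S [-69.7829 -13.3168  80.839 ]
redA [360.1429 209.1429] 7 W [ 0.4577 -0.1744  0.0272] S [-103.69   -115.237    27.1616]
blk [349.6842 149.2632] 19 W [ 0.6806 -0.2218  0.044 ] S [ 111.5597 -190.0031   44.0063]
blk [370.7059 191.3529] 17 W [ 0.5052 -0.2319  0.0326] S [ -63.7378 -178.1613   32.6416]
blk [327.3333 193.8333] 6 W [ 0.5224 -0.0837  0.0795] S [-28.2658 -33.3105  79.4883]
blk [330.625 199.875] 8 W [ 0.4999 -0.0865  0.0778] S [-50.8976 -33.2209  77.7836]
blk [328.5469 209.8125] 64 W [ 0.4781 -0.0768  0.0465] S [-71.3483 -20.928   46.5035]
blk [284.1429 217.7143] 7 W [0.4743 0.0695 0.1011] S [-56.8959 124.6767 101.1449]
scene origin [545.0667 -51.6048] ((533.7635498046875, -43.10542297363281), (188.48162841796875, 294.6904296875), 8.058816909790039)
redA [309. 165.] 3 W [0.8118 0.2232 0.0739] S [302.6419 234.6995  73.8975]
redA [304.8636 171.5273] 110 W [0.7512 0.1897 0.0711] S [237.9395 210.0
[... 245 characters left out ...]
.673  -111.3602   22.9058]
redA [382.5455 247.1818] 11 W [ 0.4449 -0.3884  0.0856] S [-146.3688 -319.4269   85.6144]
redB [301.2 206.2] 5 W [0.581  0.0401 0.0224] S [48.4367 85.7897 22.3783]
blk [273.1818 192.8182] 11 W [0.4748 0.0668 0.0991] S [-53.0007 127.0875  99.1495]
blk [294.8519 202.4815] 27 W [0.5668 0.0603 0.0328] S [ 37.2356 107.7436  32.7692]
blk [280.5417 210.0417] 24 W [0.4913 0.049  0.0371] S [-39.1825 107.1371  37.0945]
blk [310.9306 215.963 ] 216 W [ 0.4908 -0.0901  0.0564] S [-59.1188 -30.5432  56.4186]
blk [326.4444 210.2222] 9 W [ 0.6098 -0.0527  0.0283] S [ 63.9501 -10.1277  28.3267]
blk [351.7467 240.0133] 75 W [ 0.5094 -0.2396  0.0209] S [ -61.6357 -181.1802   20.8834]
```

Emit:
step_arm --motion '[[[0, 0, -61.4, 255, -583, 15, 87], [0, 0, -61.4, 255, -583, 15, 87], [0, 0, -61.4, 255, -583, 15, 87], [0, 0, -61.4, 255, -583, 15, 87], [0, 0, -61.4, 255, -583, 15, 87], [0, 0, -61.4, 255, -583, 15, 87], [0, 0, -61.4, 255, -583, 15, 87], [0, 0, -61.4, 255, -583, 15, 87], [0, 0, -61.4, 255, -583, 15, 87], [0, 0, -61.4, 255, -583, 15, 87], [0, 0, -61.4, 255, -583, 15, 87], [0, 0, -61.4, 255, -583, 15, 87]]]'

```text
time_s: 1.15
position: [0.4258, 0.123, 0.4166]
tcp_rot: [[-0.0, -0.13, 0.992], [0.0, 0.992, 0.13], [-1.0, 0.0, 0.0]]
force: [0.5, 0.6, 0.5]
opening: 1.004
```

Emit:
step_arm --motion '[[[0, 0, 0, 54, -124, 0, 87], [0, 0, 0, 54, -124, 0, 87], [0, 0, 0, 54, -124, 0, 87], [0, 0, 0, 54, -124, 0, 87], [0, 0, 0, 54, -124, 0, 87]]]'

```text
time_s: 1.57
position: [0.481, -0.0018, 0.4164]
tcp_rot: [[0.001, -0.125, 0.992], [-0.001, 0.992, 0.125], [-1.0, -0.001, 0.001]]
force: [0.7, 0.1, -0.1]
opening: 1.001
```

```bash
python3 - <<'E'
from h import *
c=snap('wrist','w1'); print(bot.read_state()['position'],np.round(c['cam_to_world'],3).tolist())
E
```

```text
[4.79715041e-01 7.69797597e-05 4.16209575e-01] [[0.992, 0.12, 0.036, 0.471], [0.125, -0.953, -0.276, 0.074], [0.001, 0.278, -0.961, 0.396], [0.0, 0.0, 0.0, 1.0]]
```

View pics/w1.png

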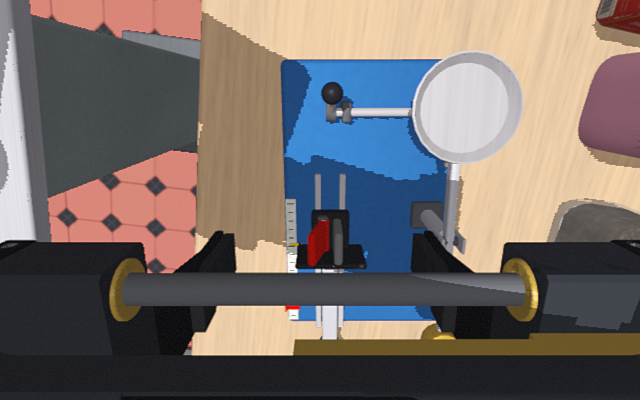

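The wrist view is clear: knob at (332,93), paddle (317,243), fin (337,240), yellow pointer (293,244) and red mark (291,308). The base edges line up with the image, with its left edge at row 60 and its front edge at column 283.

```bash
python3 - <<'E'
from h import *
np.set_printoptions(precision=4,suppress=True)
c=dict(np.load('w1.npz')); im=c['frame'][...,::-1].copy(); P=cloud(c)
hsv=cv2.cvtColor(im,cv2.COLOR_BGR2HSV)
m=(cv2.inRange(hsv,(100,140,40),(125,255,255))>0); m[335:]=0; m[:, :270]=0
# front edge: per row first blue col; left edge: per col first blue row
rows=[v for v in range(70,190) if m[v].any()]
F=np.array([ray(c,np.argmax(m[v])-.5,v,.024)[:2] for v in rows])
B=np.array([ray(c,u,np.argmax(m[:,u])-.5,.024)[:2] for u in range(290,405)])
for nm,A in(('front',F),('left',B)):
    vx,vy,x0,y0=cv2.fitLine((A*1000).astype(np.float32),cv2.DIST_HUBER,0,.01,.01).ravel(); print(nm,np.degrees(np.arctan2(vy,vx)),x0,y0)
    if nm=='front': f=(vx,vy,x0,y0)
    else: l=(vx,vy,x0,y0)
y=np.radians(np.degrees(np.arctan2(f[1],f[0]))%180-90); print('yaw f',np.degrees(y))
R=np.array([[np.cos(y),-np.sin(y)],[np.sin(y),np.cos(y)]])
sx=(R.T@[f[2],f[3]])[0]+105; sy=(R.T@[l[2],l[3]])[1]-160
o=R@[sx,sy]; print('origin',o)
L=lambda p:np.r_[R.T@(p[:2]*1000-o),p[2]*1000]
for nm,lo,hi in [('red',(0,150,80),(8,255,255)),('yel',(22,110,90),(35,255,255)),('blk',(0,0,0),(180,255,50))]:
    k=(cv2.inRange(hsv,lo,hi)>0); k[320:]=0;k[:,:270]=0;k[:,380:]=0;k[:60]=0
    nn,lab,st,ce=cv2.connectedComponentsWithStats(k.astype(np.uint8))
    for i in range(1,nn):
        if st[i,4]>=3:
            q=np.median(P[lab==i],0); print(nm,ce[i],st[i].tolist(),'W',q,'S',L(q))
            if st[i,4]<300: print('   ray', [L(ray(c,*ce[i],h)) for h in (.026,.096)])
cv2.imwrite('pics/w1z.png',cv2.resize(im[160:330,270:390],None,fx=4.5,fy=3.5,interpolation=cv2.INTER_CUBIC))
for u,v in [(337,240),(335,222),(340,258)]: print(u,v,L(P[v,u]))
E
```

```text
front -82.82177 435.46683 27.302628
left 7.191866 500.05466 107.49623
yaw f 7.17823
origin [550.7031 -47.3889]
red [317.8009 241.6915] [307, 219, 22, 47, 658] W [ 0.4832 -0.065   0.079 ] S [-69.2041  -8.9977  78.9781]
red [290.8936 307.2553] [285, 306, 14, 5, 47] W [ 0.4641 -0.1735  0.0273] S [-101.6649 -114.3244   27.2533]
   ray [array([-101.7831, -115.4817,   26.    ]), array([-94.6263, -68.9261,  96.    ])]
yel [293.8462 243.9615] [290, 243, 9, 3, 26] W [ 0.4595 -0.0915  0.0299] S [-95.9768 -32.4088  29.9318]
   ray [array([-96.4493, -34.2214,  26.    ]), array([-90.3024,  -3.0507,  96.    ])]
blk [331.9665  93.5353] [322, 83, 20, 22, 269] W [0.4787 0.0726 0.1027] S [-56.4116 128.0057 102.7187]
   ray [array([-54.8546, 128.0547,  26.    ]), array([-56.5828, 128.5018,  96.    ])]
blk [341.1667 104.5   ] [341, 102, 2, 6, 6] W [0.4901 0.0638 0.0399] S [-46.2369 117.9055  39.9097]
   ray [array([-45.551 , 117.4703,  26.    ]), array([-49.0407, 119.9213,  96.    ])]
blk [333.5397 244.4189] [296, 210, 70, 59, 1664] W [ 0.5    -0.0808  0.0563] S [-54.4418 -26.8387  56.3411]
blk [290. 274.] [289, 274, 3, 1, 3] W [0.4683 0.0302 0.3168] S [-72.0406  87.2628 316.778 ]
   ray [array([-101.7192,  -71.6772,   26.    ]), array([-94.5746, -33.415 ,  96.    ])]
blk [295.5 274. ] [294, 274, 4, 1, 4] W [0.4697 0.0306 0.3173] S [-70.6461  87.5445 317.2947]
   ray [array([-95.3949, -71.6797,  26.    ]), array([-89.4477, -33.4171,  96.    ])]
blk [327. 274.] [326, 274, 3, 1, 3] W [0.4773 0.0314 0.317 ] S [-62.9578  87.3787 316.9966]
   ray [array([-59.1698, -71.694 ,  26.    ]), array([-60.081 , -33.4287,  96.    ])]
337 240 [-50.7743  -2.7649  87.6882]
335 222 [-51.6742   3.4299  56.5882]
340 258 [-47.8004 -20.572   88.8686]
```

View pics/w1z.png

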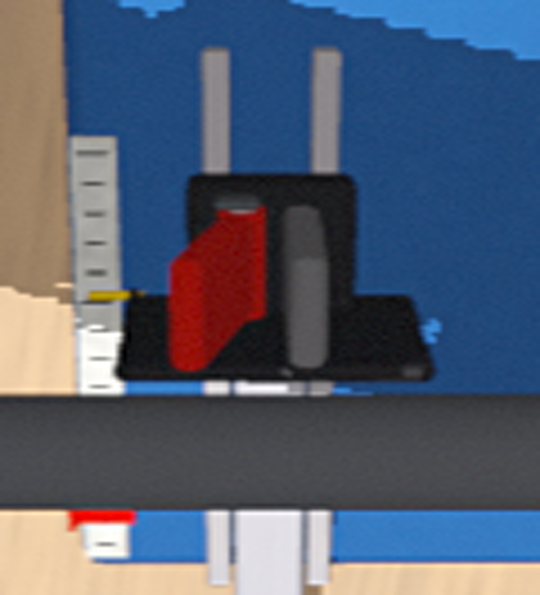

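Emit:
step_arm --motion '[[[0, 0, 0, -6, 109, 0, 0], [0, 0, 0, -6, 109, 0, 0], [0, 0, 0, -6, 109, 0, 0], [0, 0, 0, -6, 109, -60, 0], [0, 0, 0, -6, 109, -60, 0], [0, 0, 0, -6, 109, -60, 0], [0, 0, 0, -6, 109, -60, 0], [0, 0, 0, -6, 109, -60, 0], [0, 0, 0, -6, 109, -60, 0]]]'

```text
time_s: 2.37
position: [0.4738, 0.1103, 0.3579]
tcp_rot: [[0.003, -0.13, 0.991], [0.0, 0.991, 0.13], [-1.0, -0.0, 0.003]]
force: [0.7, -0.5, 0.4]
opening: 0.401
```

```bash
python3 - <<'E'
from h import *
c=snap('wrist','w2'); print(bot.read_state()['position'])
E
```

```text
[0.47392208 0.11011373 0.35793458]
```

View pics/w2.png

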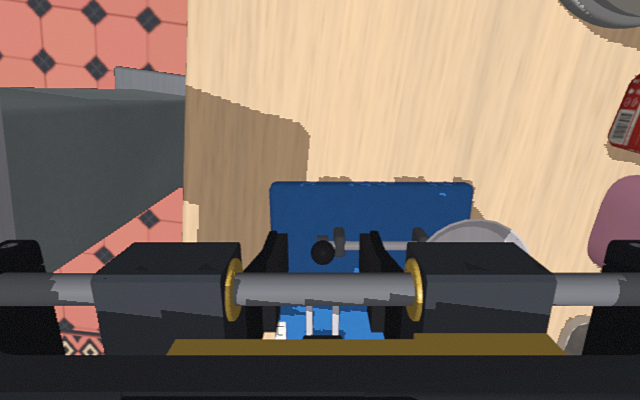

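The knob sits at (322,250), centred between the closing fingers and still behind (-y) of the tip line. Now I'll finish closing and descend beside it.

Emit:
step_arm --motion '[[[0, 0, 0, 0, 0, 0, 0], [0, 0, 0, 0, 0, 0, 0], [0, 0, 0, 0, 0, 0, 0], [0, 0, 0, 0, 0, 0, 0], [0, 0, 0, 0, 0, 0, 0], [0, 0, 0, 0, 0, 0, 0], [0, 0, 0, 0, 0, -30, 0], [0, 0, 0, 0, 0, -60, 0], [0, 0, 0, 0, 0, -90, 0], [0, 0, 0, 0, 0, -90, 0], [0, 0, 0, 0, 0, -90, 0]]]'

```text
time_s: 3.33
position: [0.4732, 0.11, 0.2655]
tcp_rot: [[-0.004, -0.13, 0.992], [0.0, 0.992, 0.13], [-1.0, 0.001, -0.004]]
force: [0.2, 1.0, 0.4]
opening: 0.004
```

```bash
python3 - <<'E'
from h import *
c=snap('wrist','w3'); s=bot.read_state();print(s['position'],s['opening'],s['force'])
E
```

```text
[0.47385475 0.10999433 0.26676504] 0.005141963275038853 [ 0.35896668  0.87330792 -0.13768986]
```

View pics/w3.png

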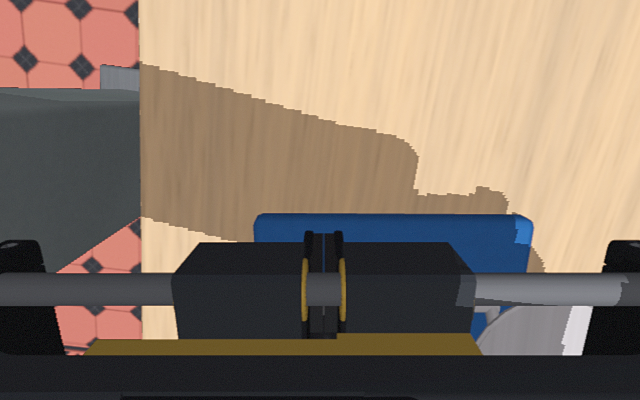

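Emit:
step_arm --motion '[[[0, 0, 0, 2, -16, 0, 0], [0, 0, 0, 3, -23, 0, 0], [0, 0, 0, 3.5, -28, 0, 0], [0, 0, 0, 4, -32, 0, 0], [0, 0, 0, 4.5, -36, 0, 0], [0, 0, 0, 5, -40, 0, 0], [0, 0, 0, 5.5, -44, 0, 0], [0, 0, 0, 6, -48, 0, 0], [0, 0, 0, 6.5, -52, 0, 0], [0, 0, 0, 7, -56, 0, 0], [0, 0, 0, 7, -56, 0, 0], [0, 0, 0, 7, -56, 0, 0]]]'

```text
time_s: 4.38
position: [0.4806, 0.0536, 0.2663]
tcp_rot: [[-0.001, -0.13, 0.992], [-0.0, 0.992, 0.13], [-1.0, -0.0, -0.001]]
force: [-0.9, 0.5, 0.2]
opening: 0.004
```

```bash
cat > zz.py <<'E'
import sys
from h import *
f=sys.argv[1]
a=snap('side','s'+f)['frame'][140:250,250:390,::-1]; b=snap('scene','c'+f)['frame'][165:255,245:385,::-1]
cv2.imwrite(f'pics/z{f}.png',np.hstack([cv2.resize(a,(400,314),interpolation=3),cv2.resize(b,(400,314),interpolation=3)]))
s=bot.read_state();print(s['time_s'],s['position'],s['force'],s['opening'])
E
python3 zz.py 1
```

```text
4.4833 [0.48044825 0.0538151  0.26638846] [ 0.18723366 -0.38607874 -0.25661225] 0.003971878538459586
```

View pics/z1.png

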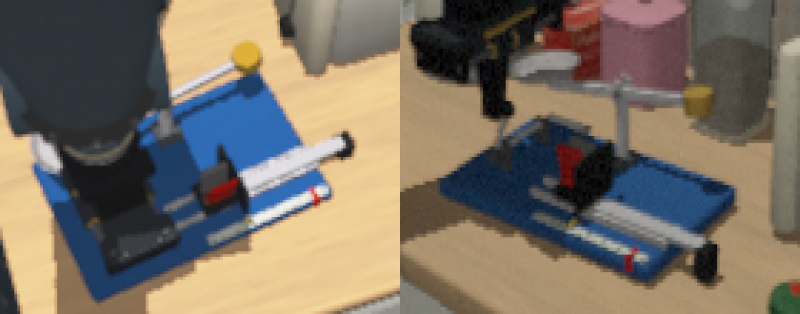

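The lever is now about upright, with the knob at (507,108) in the right-hand panel, and the beam is only partly tilted. I'll push further.

Emit:
step_arm --motion '[[[0, 0, 0, 0.5, -4, 0, 0], [0, 0, 0, 1, -8, 0, 0], [0, 0, 0, 1.5, -11, 0, 0], [0, 0, 0, 1.5, -11, 0, 0], [0, 0, 0, 1.5, -11, 0, 0]]]'

```text
time_s: 4.9
position: [0.4807, 0.0486, 0.2663]
tcp_rot: [[-0.002, -0.123, 0.992], [0.013, 0.992, 0.123], [-1.0, 0.014, -0.001]]
force: [2.4, 35.2, 0.7]
opening: 0.006
```

```bash
python3 zz.py 2
```

```text
5.0 [0.48072618 0.04870244 0.26634745] [ 3.05006492 35.56103651  1.03590309] 0.007048472471377294
```

View pics/z2.png

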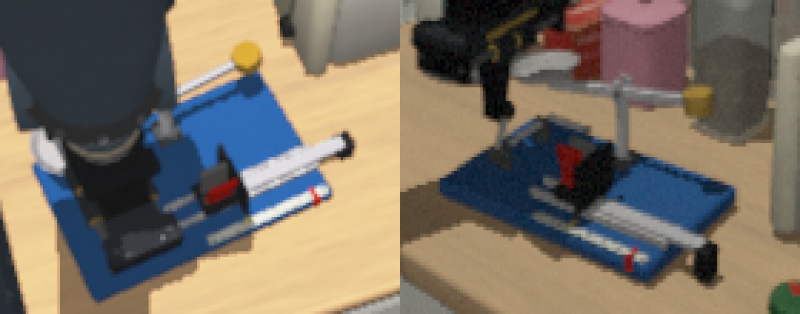

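The force is 35 N, so either it is at the stop or something is jammed. I'll measure the knob, weight and pan positions.

```bash
cat >> h.py <<'E'
_y=np.radians(7.18);R2=np.array([[np.cos(_y),-np.sin(_y)],[np.sin(_y),np.cos(_y)]]);O=np.array([550.7,-47.4])
def L(p): return np.r_[R2.T@(np.array(p)[:2]*1000-O),p[2]*1000]
E
python3 - <<'E'
from h import *
np.set_printoptions(precision=1,suppress=True)
for f in ['scene0','cs','c1','c2','side0','s1','s2']:
    try:c=dict(np.load(f+'.npz'))
    except Exception: continue
    im=c['frame'][...,::-1].copy();P=cloud(c);hsv=cv2.cvtColor(im,cv2.COLOR_BGR2HSV)
    S=(P[...,:2]*1000-O)@R2; Z=P[...,2]*1000
    w=(cv2.inRange(hsv,(15,110,60),(35,255,255))>0)&(abs(S[...,0]-50)<40)&(S[...,1]<-60)&(S[...,1]>-160)&(Z>40)
    k=(abs(S[...,0]+55)<14)&(S[...,1]>70)&(S[...,1]<150)&(Z>60)&(Z<115)
    pan=(np.hypot(S[...,0]-50,S[...,1]-115)<50)&(Z>85)&(Z<130)
    print(f,'weight',w.sum(),np.median(Z[w]) if w.any() else 0,S[w].mean(0), 'pan',pan.sum(),np.median(Z[pan]) if pan.any() else 0)
    vs=np.argwhere(k)
    if len(vs): print('  knobregion',len(vs),vs.mean(0),S[k].mean(0),Z[k].mean())
E
```

```text
scene0 weight 80 109.95965383788874 [  40.3 -109.1] pan 221 102.85541304787871
  knobregion 44 [196.4 273.8] [-59.5 122. ] 85.87813282486364
c1 weight 76 118.50470264463331 [  40.6 -109. ] pan 191 93.3240367486754
  knobregion 98 [195.8 278.6] [-61.8  98.9] 94.66031449952236
c2 weight 79 118.27250802261979 [  40.  -108.5] pan 188 93.6388728403033
  knobregion 91 [196.2 278.8] [-62.5  97.2] 94.04180235261839
side0 weight 89 114.09387268092819 [  43.6 -103.5] pan 525 104.1273706308563
  knobregion 38 [218.4 284.6] [-60.6 124.7] 94.10366677560101
s1 weight 89 122.336959886851 [  43.2 -102.7] pan 92 90.8013638975662
s2 weight 91 123.03799232180646 [  43.2 -102.6] pan 119 91.12238017802187
```

```bash
python3 - <<'E'
from h import *
np.set_printoptions(precision=1,suppress=True)
for f in ['side0','s1','s2','scene0','c1','c2','w1']:
    c=dict(np.load(f+'.npz'));P=cloud(c);S=(P[...,:2]*1000-O)@R2; Z=P[...,2]*1000
    m=(abs(S[...,0]-47)<10)&(S[...,1]>-85)&(S[...,1]<60)&(Z>80)&(Z<135)
    if m.sum()<15: print(f,m.sum());continue
    y,z=S[m][:,1],Z[m]
    from scipy.stats import theilslopes
    r=theilslopes(z,y); print(f,m.sum(),'slope',round(r[0],3),r[2:], 'z at30',r[1]+30*r[0], 'yrange',y.min(),y.max())
    b=[np.round(np.median(z[(y>=a)&(y<a+15)]),1) for a in range(-80,60,15) if ((y>=a)&(y<a+15)).sum()>1]; print(b)
    # post
    p=(abs(S[...,0]-45)<25)&(abs(S[...,1])<60)&(Z>30)&(Z<75); print('  post',p.sum(),S[p].mean(0))
E
```

```text
side0 170 slope -0.057 (np.float64(-0.0729127703319893), np.float64(-0.04243286360925308)) z at30 99.88943009936267 yrange -84.1171620409722 59.26889680562781
[np.float64(105.4), np.float64(103.8), np.float64(103.3), np.float64(102.5), np.float64(103.4), np.float64(101.3), np.float64(101.3), np.float64(98.8), np.float64(96.7), np.float64(97.1)]
  post 67 [40.9  1.9]
s1 90 slope -0.174 (np.float64(-0.21782466103077228), np.float64(-0.13697052950676492)) z at30 93.58415031375633 yrange -84.27239790893307 6.373994207880924
[np.float64(111.8), np.float64(110.2), np.float64(105.7), np.float64(105.9), np.float64(103.6), np.float64(86.2)]
  post 73 [41.4  0.7]
s2 77 slope -0.138 (np.float64(-0.18028284535653416), np.float64(-0.09471943168793857)) z at30 97.52576854097764 yrange -84.75726852085997 -16.86672053900175
[np.float64(111.3), np.float64(109.0), np.float64(108.0), np.float64(105.1), np.float64(105.4)]
  post 63 [40.2  1.1]
scene0 161 slope -0.056 (np.float64(-0.07644817298172335), np.float64(-0.035553588669798644)) z at30 97.01846168008946 yrange -84.81252894387156 59.70594023613715
[... 535 characters left out ...]
.float64(90.9)]
  post 79 [43.4  3.3]
c2 155 slope -0.138 (np.float64(-0.1574481652377049), np.float64(-0.11934977631241779)) z at30 95.46482253462456 yrange -84.62754293400332 59.17132866245383
[np.float64(107.6), np.float64(107.6), np.float64(104.5), np.float64(101.3), np.float64(99.5), np.float64(97.2), np.float64(96.0), np.float64(93.1), np.float64(89.6), np.float64(92.3)]
  post 86 [43.5  1.5]
w1 1159 slope -0.068 (np.float64(-0.07460889587622171), np.float64(-0.062099787067553355)) z at30 100.45887169706464 yrange -84.93599847354305 59.920576442510495
[np.float64(103.7), np.float64(103.0), np.float64(101.6), np.float64(101.0), np.float64(100.4), np.float64(99.8)]
  post 762 [45.3  5.7]
```

```bash
python3 - <<'E'
from h import *
np.set_printoptions(precision=1,suppress=True)
for f,uv in [('scene0',(273.2,192.8)),('c2',(282.5,196))]:
    c=dict(np.load(f+'.npz'));print(L(ray(c,*uv,.097)))
c=dict(np.load('c2.npz'));im=c['frame'][...,::-1]
cv2.imwrite('pics/k2.png',cv2.resize(im[170:230,260:320],(600,600),interpolation=3))
E
```

```text
[-56.7 126.6  97. ]
[-59.6  83.8  97. ]
```

View pics/k2.png

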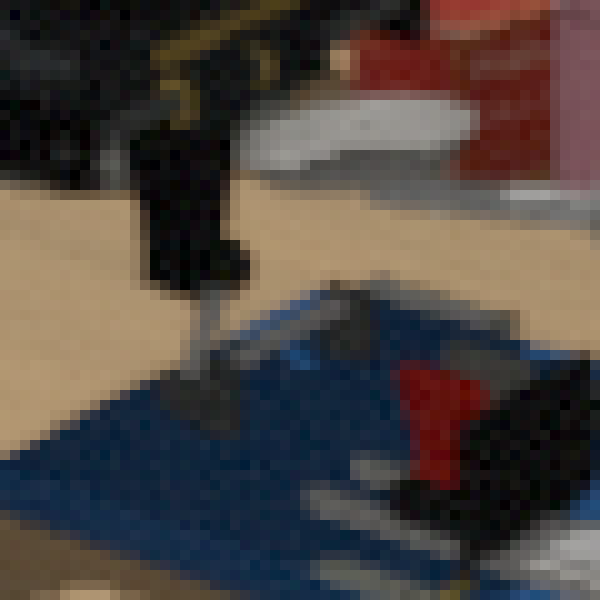

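The knob is at about y 84 mm in the scale frame, a full 43 mm of travel, and the beam slope is about -0.138, so it is free. Next I'll go over to the other side and push it back.

Emit:
step_arm --motion '[[[0, 0, 0, -2, 14, 0, 0], [0, 0, 0, -2, 14, 0, 0], [0, 0, 0, -2, 14, 35, 0], [0, 0, 0, -2, 14, 50, 0], [0, 0, 0, 3, -23, 50, 0], [0, 0, 0, 6, -46, 50, 0], [0, 0, 0, 6, -46, 50, 0], [0, 0, 0, 6, -46, 20, 0], [0, 0, 0, 6, -46, 0, 0], [0, 0, 0, 6, -46, 0, 0], [0, 0, 0, 6, -46, 0, 0]]]'

```text
time_s: 5.92
position: [0.4876, -0.0031, 0.2658]
tcp_rot: [[-0.003, -0.13, 0.992], [0.001, 0.992, 0.13], [-1.0, 0.001, -0.003]]
force: [-1.0, -0.4, 0.5]
opening: 0.005
```

```bash
python3 zz.py 3
```

```text
6.0167 [ 0.48834415 -0.0030066   0.26718217] [-0.05946977  0.96129875  0.53409785] 0.007076698419717519
```

View pics/z3.png

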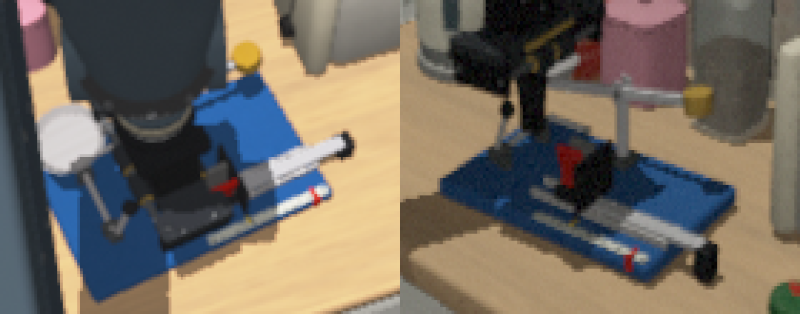

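The knob is free at (507,108), with the fingers to its right. Pushing it back now.

Emit:
step_arm --motion '[[[0, 0, 0, -1, 10, 0, 0], [0, 0, 0, -2, 16, 0, 0], [0, 0, 0, -2.5, 21, 0, 0], [0, 0, 0, -3, 26, 0, 0], [0, 0, 0, -4, 31, 0, 0], [0, 0, 0, -4.5, 36, 0, 0], [0, 0, 0, -5, 41, 0, 0], [0, 0, 0, -6, 46, 0, 0], [0, 0, 0, -6.5, 51, 0, 0], [0, 0, 0, -7, 55, 0, 0], [0, 0, 0, -7, 55, 0, 0], [0, 0, 0, -7, 55, 0, 0]]]'

```text
time_s: 7.02
position: [0.481, 0.0524, 0.2663]
tcp_rot: [[-0.001, -0.13, 0.992], [0.001, 0.992, 0.13], [-1.0, 0.001, -0.001]]
force: [0.6, -1.0, -0.8]
opening: 0.002
```

```bash
python3 zz.py 4
```

```text
7.1167 [0.48083408 0.05224777 0.26631838] [ 0.04249165 -1.34754114 -0.64270875] 0.005228341190744819
```

View pics/z4.png

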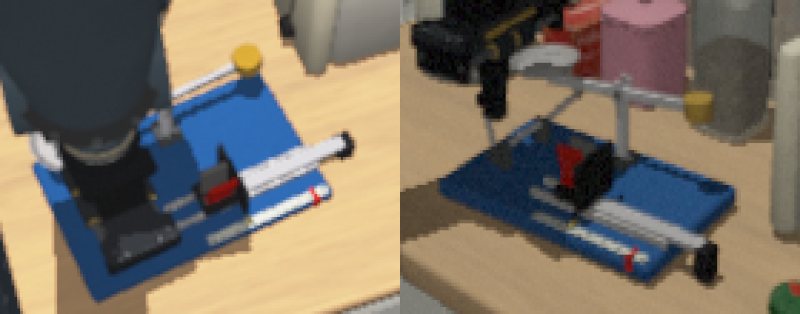

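Emit:
step_arm --motion '[[[0, 0, 0, -0.4, 3, 0, 0], [0, 0, 0, -0.8, 6, 0, 0], [0, 0, 0, -1, 8, 0, 0], [0, 0, 0, -1, 8, 0, 0], [0, 0, 0, -1, 8, 0, 0], [0, 0, 0, -1, 8, 0, 0]]]'

```text
time_s: 7.62
position: [0.4801, 0.0591, 0.2662]
tcp_rot: [[-0.001, -0.131, 0.991], [-0.002, 0.991, 0.131], [-1.0, -0.002, -0.001]]
force: [0.9, -7.5, -3.1]
opening: 0.005
```

The force is 7.5 N at the stop and the lever has moved back. Now I'll retreat, rise over the leg and open.

Emit:
step_arm --motion '[[[0, 0, 0, 2, -14, 0, 0], [0, 0, 0, 2, -16, 20, 0], [0, 0, 0, 2, -16, 60, 87], [0, 0, 0, 2, -30, 95, 87], [0, 0, 0, 4, -60, 120, 87], [0, 0, 0, 8, -90, 149, 87], [0, 0, 0, 14, -128, 149, 87], [0, 0, 0, 14, -128, 149, 87], [0, 0, 0, 14, -128, 149, 87], [0, 0, 0, 14, -128, 149, 87], [0, 0, 0, 14, -128, 149, 87], [0, 0, 0, 14, -128, 149, 87]]]'

```text
time_s: 8.62
position: [0.4935, -0.0666, 0.4147]
tcp_rot: [[-0.002, -0.132, 0.991], [0.001, 0.991, 0.132], [-1.0, 0.002, -0.002]]
force: [-0.1, -0.9, -0.2]
opening: 0.68
```

```bash
python3 zz.py 5; python3 - <<'E'
from h import *
snap('wrist','w5')
E
```

```text
8.7167 [ 0.49383499 -0.06685164  0.41497946] [-0.40545901 -0.71252229  0.09840041] 0.7702381872193672
```

View pics/w5.png

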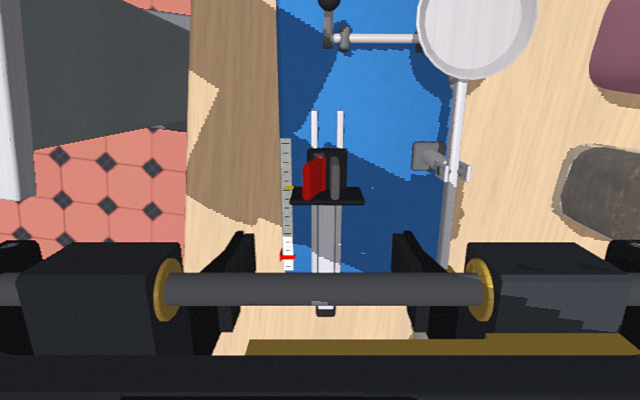

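View pics/z5.png

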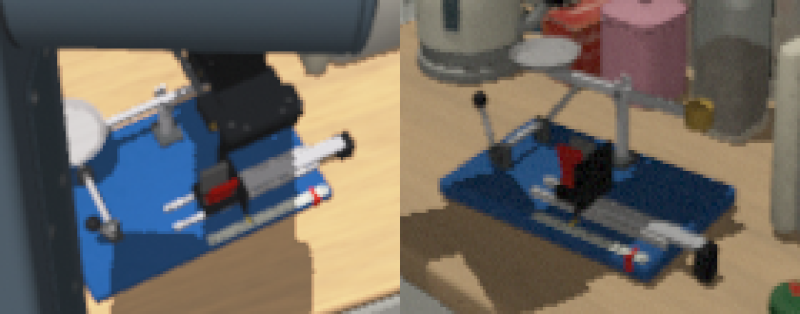

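The wrist view now shows the pointer at (289,187), the mark at (288,257), the paddle at (315,175) and the fin at (335,175). The scene panel has the lever leaning left again and the beam level.

```bash
python3 - <<'E'
from h import *
np.set_printoptions(precision=1,suppress=True)
c=dict(np.load('w5.npz')); im=c['frame'][...,::-1].copy(); P=cloud(c);hsv=cv2.cvtColor(im,cv2.COLOR_BGR2HSV)
print('tcp',L(bot.read_state()['position']))
for nm,lo,hi in [('red',(0,150,80),(8,255,255)),('yel',(20,110,90),(35,255,255)),('blk',(0,0,0),(180,255,50))]:
    k=(cv2.inRange(hsv,lo,hi)>0); k[275:]=0;k[:,:270]=0;k[:,380:]=0;k[:100]=0
    nn,lab,st,ce=cv2.connectedComponentsWithStats(k.astype(np.uint8))
    for i in range(1,nn):
        if st[i,4]>=3:
            q=np.median(P[lab==i],0); print(nm,ce[i],st[i].tolist(),'S',L(q),'ray',L(ray(c,*ce[i],.026)),L(ray(c,*ce[i],.030)))
S=np.dstack([(P[...,:2]*1000-O)@R2,P[...,2]*1000])
f=(S[...,2]>80)&(S[...,2]<100)&(abs(S[...,0]+58)<45)&(abs(S[...,1]+15)<30)
gray=(hsv[...,2]>55)&(hsv[...,1]<60)
m=f&gray; print('fin top',m.sum(),S[m].mean(0),S[m].min(0),S[m].max(0))
r=f&(cv2.inRange(hsv,(0,150,80),(8,255,255))>0); print('paddle hi',S[r].mean(0),S[r].min(0),S[r].max(0))
pl=(S[...,2]>78)&(S[...,2]<90)&(hsv[...,2]<50)&(abs(S[...,0]+58)<50)&(abs(S[...,1]+15)<40)
print('plate',pl.sum(),S[pl].mean(0),S[pl].min(0),S[pl].max(0))
cv2.imwrite('pics/w5z.png',cv2.resize(im[130:280,270:380],None,fx=5,fy=4,interpolation=3))
for f in ['c5','scene0']:
    c=dict(np.load(f+'.npz'));P=cloud(c);S=(P[...,:2]*1000-O)@R2; Z=P[...,2]*1000
    m=(abs(S[...,0]-47)<10)&(S[...,1]>-85)&(S[...,1]<60)&(Z>80)&(Z<135)
    from scipy.stats import theilslopes
    print(f,theilslopes(Z[m],S[m][:,1])[0])
E
```

```text
tcp [-58.8 -12.4 415.1]
red [313.7 177.5] [302, 157, 24, 43, 740] S [-68.8 -10.8  79.3] ray [-69.9 -22.9  26. ] [-69.8 -21.9  30. ]
red [285.1 256.5] [280, 249, 14, 12, 55] S [-103.2 -114.1   27.3] ray [-102.2 -114.5   26. ] [-101.8 -112.6   30. ]
yel [288.5 187. ] [284, 186, 10, 3, 28] S [-96.4 -32.3  30. ] ray [-96.8 -33.5  26. ] [-96.4 -32.4  30. ]
blk [330.1 183. ] [290, 148, 75, 57, 1541] S [-54.6 -26.9  57.9] ray [-52.5 -28.7  26. ] [-52.6 -27.7  30. ]
fin top 318 [-49.9 -11.4  87.5] [-91.1 -34.7  80.6] [-45.7   4.   90.1]
paddle hi [-73.  -11.6  88. ] [-77.8 -27.9  80.1] [-68.2   4.   91.5]
plate 489 [-55.8 -30.9  82.4] [-90.1 -34.8  78. ] [-22.6  -1.6  87. ]
c5 -0.011344792050237036
scene0 -0.05557960611881677
```

View pics/w5z.png

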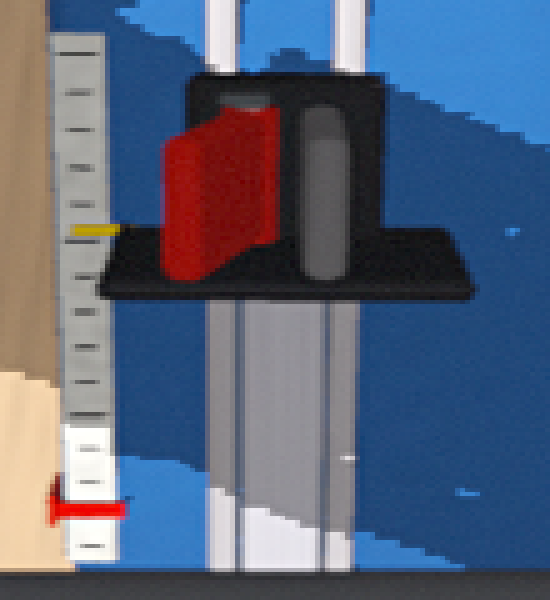

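Emit:
step_arm --motion '[[[0, 0, 0, 0, 3, -30, 54], [0, 0, 0, 0, 3, -60, 54], [0, 0, 0, 0, 3, -90, 54], [0, 0, 0, 0, 3, -120, 54], [0, 0, 0, 0, 3, -125, 54], [0, 0, 0, 0, 3, -125, 54], [0, 0, 0, 0, 3, -125, 54]]]'

```text
time_s: 9.35
position: [0.4946, -0.0649, 0.2911]
tcp_rot: [[0.0, -0.13, 0.991], [-0.0, 0.991, 0.13], [-1.0, -0.0, 0.0]]
force: [-0.3, 0.2, 1.1]
opening: 0.63
```

```bash
cat > w.py <<'E'
import sys
from h import *
np.set_printoptions(precision=1,suppress=True)
snap('wrist','w'+sys.argv[1]);s=bot.read_state();print(s['time_s'],L(s['position']),s['opening']*87,s['force'])
E
python3 w.py 6
```

```text
9.4 [-57.7 -10.5 291.8] 54.573464259124805 [ 0.9  0.1 -1.3]
```

View pics/w6.png

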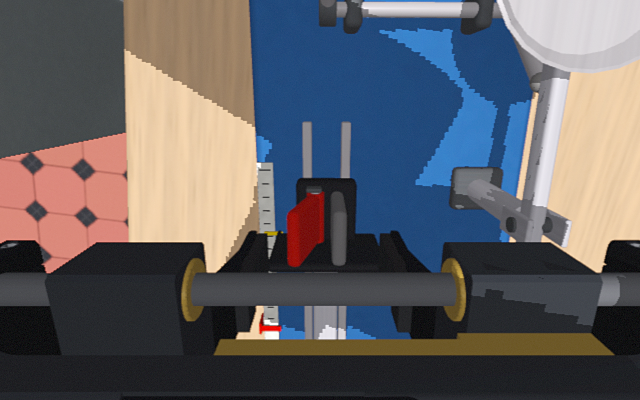

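The paddle top (u≈288) and fin (u≈347) both lie well inside the finger tips (u≈268 and 380). Descending to straddle them.

Emit:
step_arm --motion '[[[0, 0, 0, -1, 1, -15, 54], [0, 0, 0, -1, 1, -30, 54], [0, 0, 0, -1, 1, -45, 54], [0, 0, 0, -1, 1, -54, 54], [0, 0, 0, -1, 1, -54, 54], [0, 0, 0, -1, 1, -54, 54]]]'

```text
time_s: 9.9
position: [0.4935, -0.0641, 0.2374]
tcp_rot: [[0.001, -0.13, 0.991], [-0.001, 0.991, 0.13], [-1.0, -0.001, 0.001]]
force: [-0.3, 0.3, 0.0]
opening: 0.62
```

```bash
python3 w.py 7; python3 zz.py 7
```

```text
9.95 [-58.8  -9.5 237.6] 54.05501469169303 [ 0.9 -0.8  0.6]
10.05 [ 0.49354814 -0.06413214  0.23761016] [-0.71471925  0.36217735 -0.28014358] 0.6228509958558618
```

View pics/w7.png

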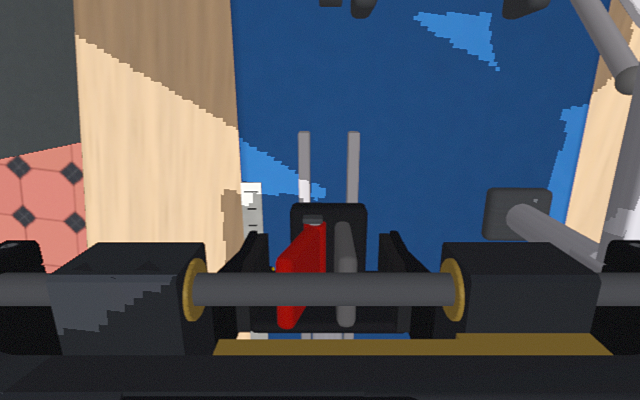

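View pics/z7.png

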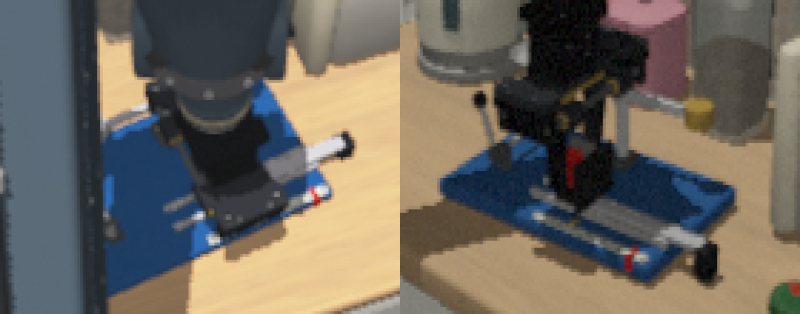

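The fingers straddle both parts without touching. Drawing out the first portion now.

Emit:
step_arm --motion '[[[0, 0, 0, 0.6, -5, 0, 54], [0, 0, 0, 1.3, -10, 0, 54], [0, 0, 0, 1.9, -15, 0, 54], [0, 0, 0, 2.5, -20, 0, 54], [0, 0, 0, 3.5, -28, 0, 54], [0, 0, 0, 4.5, -36, 0, 54], [0, 0, 0, 5.5, -44, 0, 54], [0, 0, 0, 6.5, -52, 0, 54], [0, 0, 0, 7.5, -60, 0, 54], [0, 0, 0, 7.5, -60, 0, 54], [0, 0, 0, 7.5, -60, 0, 54]]]'

```text
time_s: 10.97
position: [0.5007, -0.1247, 0.2364]
tcp_rot: [[0.0, -0.129, 0.992], [-0.0, 0.992, 0.129], [-1.0, -0.0, 0.0]]
force: [0.6, 4.2, 2.2]
opening: 0.624
```

```bash
python3 w.py 8; python3 zz.py 8
```

```text
11.0167 [-59.3 -70.  236.4] 53.83605100704859 [0.8 2.6 2. ]
11.1167 [ 0.50057341 -0.12385377  0.23643552] [2.02507211 3.52006007 1.9314544 ] 0.6218644754152843
```

View pics/w8.png

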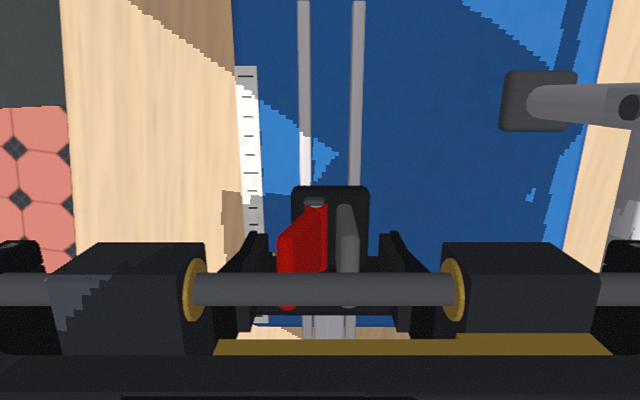

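View pics/z8.png

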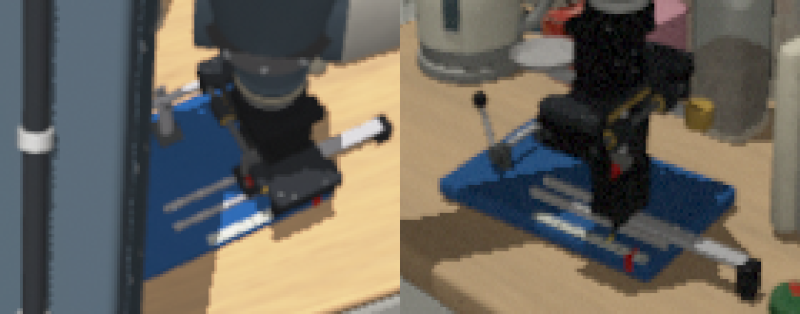

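The leg moves with the fingers. I'll measure the pointer and mark in both views.

```bash
cat > m.py <<'E'
import sys
from h import *
np.set_printoptions(precision=1,suppress=True)
f=sys.argv[1]
for n in ['c'+f,'s'+f,'w'+f]:
    c=dict(np.load(n+'.npz')); im=c['frame'][...,::-1].copy(); P=cloud(c);hsv=cv2.cvtColor(im,cv2.COLOR_BGR2HSV)
    S=np.dstack([(P[...,:2]*1000-O)@R2,P[...,2]*1000])
    st=(abs(S[...,0]+98)<14)&(S[...,2]>12)&(S[...,2]<45)&(S[...,1]<0)&(S[...,1]>-160)
    for nm,lo,hi in [('red',(0,130,50),(8,255,255)),('yel',(18,90,50),(38,255,255))]:
        k=(cv2.inRange(hsv,lo,hi)>0)&st
        if k.sum()>1:
            v,u=np.argwhere(k).mean(0); print(n,nm,k.sum(),(u,v),'S',np.median(S[k],0),'ray28',L(ray(c,u,v,.028)))
    fin=(S[...,2]>82)&(S[...,2]<95)&(abs(S[...,0]+50)<8)&(S[...,1]<20)&(S[...,1]>-130)&(hsv[...,2]>50)&(hsv[...,1]<70)
    pad=(S[...,2]>60)&(S[...,2]<95)&(S[...,1]<20)&(cv2.inRange(hsv,(0,150,50),(8,255,255))>0)&(S[...,0]<-40)
    if fin.sum()>5: print(n,'fin',fin.sum(),S[fin].mean(0),S[fin][:,1].min(),S[fin][:,1].max())
    if pad.sum()>5: print(n,'pad',pad.sum(),S[pad].mean(0),S[pad].min(0),S[pad].max(0))
    cap=(S[...,1]<-165)&(S[...,1]>-300)&(abs(S[...,0]+58)<25)&(S[...,2]>12)&(S[...,2]<60)&(hsv[...,2]<60)
    if cap.sum()>5: print(n,'cap',cap.sum(),S[cap].mean(0))
E
cp scene0.npz c0.npz; cp side0.npz s0.npz; cp wrist0.npz w0.npz
for i in 0 5 7 8; do python3 m.py $i; done
```

```text
c0 red 8 (np.float64(324.625), np.float64(239.25)) S [-109.  -116.8   22.9] ray28 [-115.7 -122.7   28. ]
c0 yel 2 (np.float64(304.5), np.float64(229.0)) S [-100.3  -36.1   29.2] ray28 [-98.5 -34.7  28. ]
c0 fin 19 [-52.3 -16.3  85.4] -29.42120028277372 0.05376202682748535
c0 pad 55 [-90.6 -79.4  79.9] [-157.3 -333.2   61.4] [-54.3  -4.4  89.6]
c0 cap 64 [ -63.  -184.1   25. ]
s0 red 6 (np.float64(360.1666666666667), np.float64(209.16666666666666)) S [-107.6 -116.2   26.8] ray28 [-106.8 -115.4   28. ]
s0 yel 2 (np.float64(337.0), np.float64(216.5)) S [-98.  -35.5  30. ] ray28 [-97.2 -35.9  28. ]
s0 fin 30 [-52.9 -14.7  86.7] -32.5330845300896 1.0911028661587046
s0 pad 58 [ -95.6 -100.7   83.5] [-154.2 -337.6   61.9] [-60.5   1.4  92.9]
s0 cap 22 [ -64.6 -177.3   30. ]
c5 red 7 (np.float64(324.85714285714283), np.float64(239.0)) S [-108.2 -117.9   25.3] ray28 [-114.  -122.4   28. ]
c5 yel 4 (np.float64(305.0), np.float64(228.5)) S [-93.4 -33.9  28.1] ray28 [-95. -34.  28.]
c5 fin 15 [-52.4 -16.2  85.4] -29.76735583792934 -2.1130708038997654
c5 pad 53 [-91.  -76.8  80.3] [-155.6 -332.8 
[... 2097 characters left out ...]
37.    72.7] [-48.9 -62.9  88.6]
c8 cap 65 [ -62.9 -234.7   25.1]
s8 red 3 (np.float64(360.6666666666667), np.float64(210.66666666666666)) S [-109.9 -116.6   21.7] ray28 [-112.3 -114.2   28. ]
s8 fin 6 [-52.  -57.2  86. ] -64.7437113556979 -50.523905945706815
s8 pad 17 [-142.4 -311.7   84.1] [-154.8 -336.2   60.8] [-65.3 -51.2  87.9]
s8 cap 21 [ -64.6 -229.3   28.4]
w8 red 4 (np.float64(276.0), np.float64(260.0)) S [-85.1 -80.9  41. ] ray28 [-86.9 -87.6  28. ]
w8 yel 9 (np.float64(273.0), np.float64(254.0)) S [-88.3 -82.8  30.2] ray28 [-88.5 -83.8  28. ]
w8 fin 862 [-49.7 -55.9  87.2] -86.37942726950173 -46.8126388315437
w8 pad 1964 [-69.9 -56.   79.4] [-78.8 -82.7  60. ] [-62.3 -46.5  91.6]
```

Travel so far is about 51 mm and the mark is at about 82 mm, so roughly 30.5 mm remain.

Emit:
step_arm --motion '[[[0, 0, 0, 0.6, -5, 0, 54], [0, 0, 0, 1.3, -10, 0, 54], [0, 0, 0, 1.9, -15, 0, 54], [0, 0, 0, 2.5, -20, 0, 54], [0, 0, 0, 3.1, -25, 0, 54], [0, 0, 0, 3.8, -30, 0, 54], [0, 0, 0, 3.8, -30, 0, 54], [0, 0, 0, 3.8, -30, 0, 54], [0, 0, 0, 3.8, -30, 0, 54]]]'

```text
time_s: 11.87
position: [0.5042, -0.1535, 0.2364]
tcp_rot: [[-0.001, -0.13, 0.991], [0.0, 0.991, 0.13], [-1.0, 0.001, -0.0]]
force: [2.1, 3.7, 1.9]
opening: 0.621
```

```bash
python3 w.py 9; python3 zz.py 9; python3 m.py 9; python3 - <<'E'
from h import *
a=dict(np.load('c9.npz'))['frame'][200:260,280:340,::-1];b=dict(np.load('s9.npz'))['frame'][180:240,325:385,::-1]
cv2.imwrite('pics/q9.png',np.hstack([cv2.resize(x,(390,390),interpolation=3) for x in(a,b)]))
E
```

```text
11.9167 [-59.4 -99.5 236.4] 53.66456015856815 [0.9 3.7 0.9]
12.0167 [ 0.50422511 -0.15351475  0.23638887] [0.3870962  5.16680491 1.56329676] 0.621214799461616
c9 red 9 (np.float64(325.0), np.float64(238.77777777777777)) S [-109.  -117.    24.7] ray28 [-112.7 -122.    28. ]
c9 yel 4 (np.float64(326.0), np.float64(235.5)) S [ -95.3 -114.6   29.3] ray28 [ -94.4 -113.1   28. ]
c9 fin 13 [ -53.1 -100.    85.7] -109.35977151206072 -91.25244969402625
c9 pad 22 [-114.8 -228.    85.2] [-155.4 -334.    79.9] [ -74.3 -103.    89.6]
c9 cap 43 [ -63.  -262.2   28.3]
s9 red 3 (np.float64(360.6666666666667), np.float64(210.66666666666666)) S [-110.8 -116.2   24.6] ray28 [-112.3 -114.2   28. ]
s9 fin 8 [-52.7 -86.   86.4] -96.38255001622743 -78.4593394284786
s9 pad 18 [-135.1 -286.7   82.9] [-154.4 -336.2   62.7] [-67.8 -78.5  89.2]
s9 cap 20 [ -64.4 -258.4   27.9]
w9 red 19 (np.float64(250.52631578947367), np.float64(248.78947368421052)) S [-108.2 -109.9   24. ] ray28 [-101.5 -109.5   28. ]
w9 yel 8 (np.float64(273.125), np.float64(253.875)) S [ -88.2 -111.4   30.2] ray28 [ -88.6 -112.6   28. ]
w9 fin 849 [-49.7 -84.   87.3] -111.48752337047793 -75.58705788239894
w9 pad 1979 [-69.9 -84.9  79.4] [ -95.9 -111.6   60. ] [-62.  -75.6  91.8]
```

View pics/q9.png

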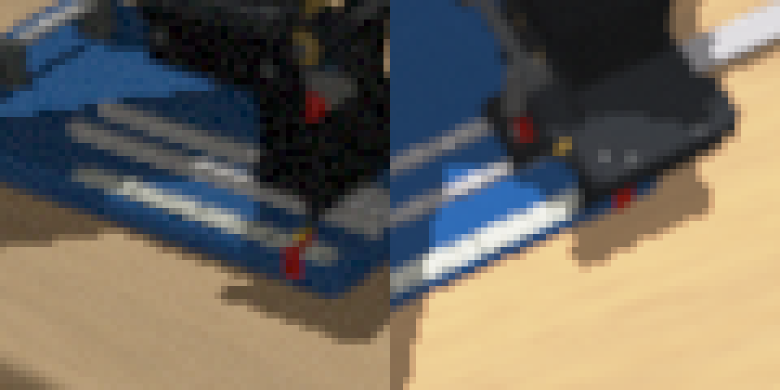

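View pics/w9.png

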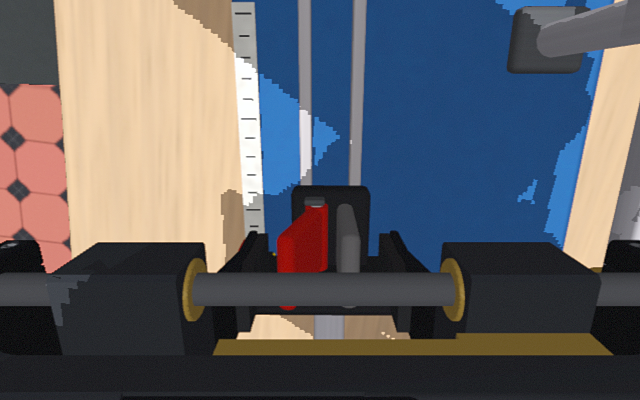

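Travel is now about 80 mm and the mark is at about 82 mm. In the scene view the pointer tip meets the red line at (300,242). I'll nudge 1.5 mm further and re-centre by 2 mm in x before checking.

Emit:
step_arm --motion '[[[0, 0, 0, 1, -0.6, 0, 54], [0, 0, 0, 2.2, -1.3, 0, 54], [0, 0, 0, 2.2, -1.3, 0, 54], [0, 0, 0, 2.2, -1.3, 0, 54]]]'

```text
time_s: 12.35
position: [0.5053, -0.1546, 0.2362]
tcp_rot: [[-0.004, -0.131, 0.991], [0.002, 0.991, 0.131], [-1.0, 0.003, -0.004]]
force: [-1.8, 4.2, 3.4]
opening: 0.619
```

```bash
python3 w.py 10; python3 zz.py 10; python3 m.py 10|grep -v -e ' red' 
```

```text
12.4 [ -58.4 -100.7  236.2] 54.195789331851124 [-2.3  5.5  2.8]
12.5 [ 0.50531932 -0.15457727  0.23622163] [-1.81896045  4.23213753  2.94353048] 0.6202406050325913
c10 yel 3 (np.float64(326.6666666666667), np.float64(235.66666666666666)) S [ -92.5 -115.5   29.3] ray28 [ -94.1 -115.4   28. ]
c10 fin 15 [ -50.9 -100.7   84.5] -110.64039868978725 -90.22963018535293
c10 pad 24 [-111.8 -217.7   84.7] [-154.7 -336.6   77.3] [-68.7 -99.   87.9]
c10 cap 41 [ -62.3 -262.5   28.7]
s10 fin 9 [-53.2 -87.6  87.8] -98.08232393559551 -79.0101683697599
s10 pad 19 [-135.3 -288.7   82.9] [-155.  -337.7   60.4] [-71.3 -79.   88.4]
s10 cap 18 [ -64.5 -258.4   27.8]
w10 yel 9 (np.float64(273.0), np.float64(254.0)) S [ -88.2 -112.3   30.2] ray28 [ -88.5 -113.5   28. ]
w10 fin 871 [-49.8 -85.6  87.2] -116.17926988737781 -76.55634805664504
w10 pad 1969 [-69.9 -85.7  79.5] [ -78.3 -113.5   60. ] [-62.1 -76.3  91.3]
```

The pointer is within about 1 mm of the mark (wrist: -113.5 against about -114.5). Squeezing now.

Emit:
step_arm --motion '[[[0, 0, 0, 0, 0, 0, 40], [0, 0, 0, 0, 0, 0, 30], [0, 0, 0, 0, 0, 0, 15], [0, 0, 0, 0, 0, 0, 0], [0, 0, 0, 0, 0, 0, 0], [0, 0, 0, 0, 0, 0, 0], [0, 0, 0, 0, 0, 0, 0], [0, 0, 0, 0, 0, 0, 0], [0, 0, 0, 0, 0, 0, 0], [0, 0, 0, 0, 0, 0, 0]]]'

```text
time_s: 13.33
position: [0.5076, -0.1555, 0.2359]
tcp_rot: [[0.003, -0.128, 0.992], [-0.0, 0.992, 0.128], [-1.0, -0.001, 0.003]]
force: [4.1, 4.4, -6.0]
opening: 0.247
```

```bash
python3 w.py 11; python3 zz.py 11; python3 m.py 11
```

```text
13.3833 [ -56.3 -101.8  235.9] 21.210340079122368 [ 4.7  4.3 -4.5]
13.4833 [ 0.50756017 -0.15543508  0.23590733] [ 5.95212744  4.89175011 -5.34006321] 0.2499315144754955
c11 red 8 (np.float64(324.5), np.float64(239.5)) S [-109.9 -117.1   23.5] ray28 [-117.1 -123.3   28. ]
c11 yel 4 (np.float64(327.0), np.float64(235.5)) S [ -97.  -117.5   29.9] ray28 [ -92.7 -115.6   28. ]
c11 pad 17 [-119.9 -250.1   83.9] [-154.2 -333.9   63.1] [-60.5 -92.4  90.2]
c11 cap 37 [ -63.4 -264.2   28.7]
s11 red 5 (np.float64(360.6), np.float64(210.2)) S [-109.8 -116.9   25.5] ray28 [-110.7 -114.8   28. ]
s11 pad 19 [-134.7 -289.2   82.5] [-152.6 -337.    60.1] [-65.4 -81.4  90.4]
s11 cap 19 [ -65.2 -261.1   28. ]
w11 red 12 (np.float64(236.25), np.float64(239.16666666666666)) S [-107.9 -110.    18.6] ray28 [-105.4 -105.8   28. ]
w11 yel 9 (np.float64(267.1111111111111), np.float64(254.44444444444446)) S [ -88.1 -113.7   30.1] ray28 [ -88.3 -115.2   28. ]
w11 fin 854 [-49.7 -86.9  87.3] -113.653316658582 -78.31221832556187
w11 pad 1234 [-63.  -86.2  85. ] [ -69.3 -115.    60. ] [-59.3 -78.3  93.2]
```

View pics/w11.png

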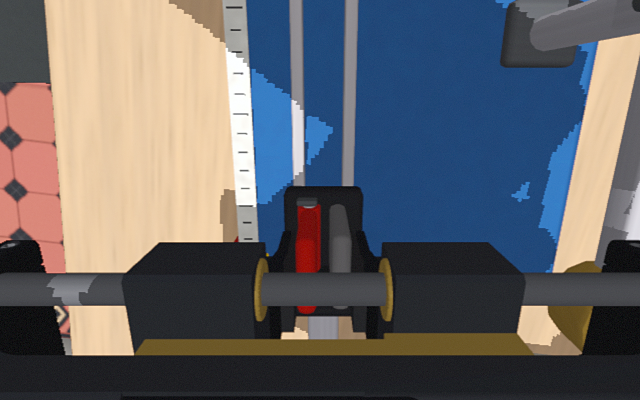

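View pics/z11.png

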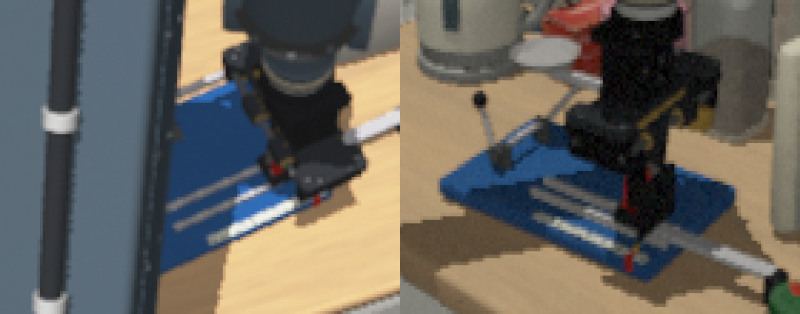

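Opening is 21–22 mm, and the paddle in the wrist view is upright and parallel to the fin. The pointer is within about 1 mm of the mark, the lever leans left and the beam is level. Handing in.

```bash
python3 - <<'E'
from h import *
s=bot.read_state();print(s['time_s'],s['opening']*87,s['force']);print(bot.hand_in())
E
```

```text
13.4833 21.74404175936811 [ 5.95212744  4.89175011 -5.34006321]
the job is handed in; nothing more can be done
None
```

I did all the steps in order and handed the job in at 13.5 s, with the fingers still holding the fin and the shut lever. No verdict was reported, so what follows is what my own checks showed.

- **Arrest lever:** I pushed it to its stop, with the knob moving about 43 mm and the beam slope reaching about 0.138. I then pushed it back to its stop at about 7.5 N. The later scene pictures show the lever leaning left again and the beam slope at about 0.01.
- **Leg:** I drew it out by the cross plate, with the lever open, to about 81 mm. The squeeze shifted it slightly, to about 82.6 mm. The mark measured 81 to 82.5 mm depending on the camera, so the pointer should be within about 2 mm of it.
- **Cam lever:** It is shut, upright and parallel to the fin. The fingers stopped at 21.7 mm against a nominal 22 mm, gripping at the set force.

**Disagreements between checks:**
- My fitted scale frame was about 3 mm off along y when checked against the known knob position, so I compared the pointer and mark within the same view instead.
- The gripper partly hid the red mark in the wrist and side views at the end, so the final alignment rests on the earlier mark measurements and the scene view.
- The beam's slope at the start measured about 0.06 rather than level.
- I could not read the finger contact forces directly. I inferred them from the fingers stopping on the parts.

I did not measure the bystanders afterwards. The planned paths kept clear of them.

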